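# Find and mark the balance point of a loaded bar

## Task

Find the balance point of the loaded aluminium bar: slide it lengthways across the narrow fulcrum in the middle of the stand until it tips up off the end rest and stays level by itself, resting on the fulcrum alone. Then, without upsetting it, slide the orange pointer along the bar until it stands right over the fulcrum to mark the point, and leave the bar balanced there. Work gently: do not lift the bar off the stand, press it down hard or let its end crash onto a rest, and leave the dropper bottle, the dish and the marker pen where they are.

Things in the scene. Friction and masses are not known exactly. Their poses are not given: they have to be found in the camera images.
- stand: Balance stand, fixed on the bench: blue base plate 64 x 270 mm, 13 mm high. Origin under its middle, on the bench top; z up; y runs along the base and along the bar. The fulcrum is in the middle and a forked rest at each end (y = +105 and -105 mm), all between upright aluminium plates that keep the bar from slipping sideways.
- fulcrum (a point): Centre of the fulcrum's flat steel top, 60 mm above the bench, axes as the stand's. The top is only 12 mm wide along y (-6 to 6 mm) and 22 mm across; the two cheek plates beside it are 20 mm long in y, 25 mm apart, tops 74 mm above the bench, with a black index line at y = 0.
- rest_heavy (a point): Top of the soft rubber rod of the +y end rest, 105 mm from the fulcrum and 48 mm above the bench, axes as the stand's. Its two fork plates are 27 mm apart (35 mm over their outsides), 14 mm long in y, tops 78 mm above the bench. The -y rest is the same.
- bar_centre (a point): Geometric centre of the loaded bar: loose slotted aluminium bar with black end caps, 20 x 20 mm section, 400 mm long, ticks every 10 mm, about 0.5 kg. y along the bar, towards the stand's +y; z out of its slotted top. A weight sealed inside puts its balance point up to 40 mm from here, either side, unseen. Level on the fulcrum, this point is 70 mm above the bench.
- bar_end (a point): Centre of the face of the bar's +y end, 200 mm from bar_centre; axes as the bar's. At the start this end is the heavy one: it slopes 0.12 rad down on the +y rest, with bar_centre about 50 to 75 mm from the fulcrum. The bar stays level if let go at rest with its balance point over the fulcrum's 12 mm; let go while sloping it rocks for seconds.
- pointer_mid (a point): Orange plastic pointer, 5 g, sliding in the slot of the bar's top with 0.15 N of friction: foot 18 mm across the bar x 24 mm along it x 5 mm high, and an upright fin 16 mm across x 10 mm along it whose top is 30 mm above the bar's top face. This point is 18 mm above that face, in the middle of the fin; axes as the bar's. It starts 90 to 130 mm from the bar's middle, -y side.
- pointer (a joint): Position of the pointer along the bar in m: 0 at the bar's middle, positive towards the bar's +y end, range -0.175 to 0.175.
- dropper: Amber dropper bottle, 34 mm across, 78 mm tall, origin under its foot; stands behind the stand; must not be disturbed.
- dish: Covered round dish, 65 mm across, 14 mm high, origin under its middle; behind the stand; must not be disturbed.
- pen: Black marker pen, 129 mm long, 13 mm thick, lying on the bench in front of the stand, origin under its middle; must not be disturbed.

How it is judged:
On the way, in this order (a step that is already met when the one before it is completed fails the run):
1. the bar lies level on the fulcrum by itself, touched by nothing else, for half a second (angle between bar_centre's own z axis and vertical below 0.03 rad and height (world z) of bar_centre between 0.066 and 0.074 m and contact force between the fingers and bar below 0.05 N), for 0.5 s.
2. with the bar still level, the pointer stands over the fulcrum (within 5 mm) (angle between bar_centre's own z axis and vertical below 0.03 rad and y of pointer_mid in the frame of fulcrum between -0.005 and 0.005 m), for 0.2 s.
At the end, for the whole second after the job is handed in: The bar lies still on the fulcrum alone, level within 0.03 rad, in the guides and untouched, and the middle of the pointer is within 5 mm of the fulcrum's middle along the bar (all of step 2 and height (world z) of bar_centre between 0.066 and 0.074 m and contact force between the fingers and bar below 0.05 N and x of bar_centre in the frame of stand between -0.006 and 0.006 m and angular speed of bar below 0.1 rad/s).
It fails at once if the bar is forced or dropped hard on the stand: more than 25 N between them (contact force between bar and stand above 25 N).
It fails at once if the bar is lifted off the stand (its middle more than 85 mm above the bench) or falls off it (height (world z) of bar_centre above 0.085 m or height (world z) of bar_centre below 0.05 m).
It fails at once if the dropper bottle is disturbed (moved more than 15 mm) (distance of dropper from where it was at the start of the episode above 0.015 m).
It fails at once if the dish is disturbed (moved more than 15 mm) (distance of dish from where it was at the start of the episode above 0.015 m).
It fails at once if the marker pen is disturbed (moved more than 15 mm) (distance of pen from where it was at the start of the episode above 0.015 m).
It also fails if it takes over 72 s, if anything falls off the work surface, if the arm or the gripper's body presses on something with over 40 N, if the wrist force passes 120 N, or if a joint passes its speed limit or range.

## Robot

A 6-joint arm with a two-finger parallel gripper is mounted at the origin on a cart in front of the work surface, level with it; the furniture and walls round the work are solid. World frame = base frame: x ahead of the robot, y to its left, z up, the work surface at z = 0. Lengths are in m, angles in rad, forces in N, time in s.
With the tool pointing down it reaches from about 0.35 to 0.975 m from the base axis. Payload 4.9 kg.
Tool frame: the origin (TCP) lies between the finger pads; the fingertips stand 17 mm ahead of it and the grasp point (between the pads) lies 2 mm behind it; x points along the fingers, y is the direction in which the jaws open and shut, and the axes are right-handed (so a half turn about x gives the same grasp; the last joint's range is limited). The gripper opens to 85 mm and grips with 20 to 120 N. Pads are 22 mm wide; open, the fingers measure 114 mm over their backs; the gripper's body (76 mm by 85 mm) begins 54 mm behind the grasp point. The pads swing forward as they close: fully open they stand 13 mm farther back than shut.
Start: joints at [-1.339, 0.053, 1.613, -0, 1.476, -0.119], TCP at [0.215, -0.587, 0.226] pointing down, gripper open.
Joint ranges: [-3.01, 3.01], [-1.01, 2.22], [0.06, 2.58], [-1.02, 4.17], [0.09, 2.62], [-3.14, 3.14]. Speed limits (rad/s): [2.57, 2.57, 3.14, 3.14, 3.14, 3.14].

## Interface

Orientations are given as a unit quaternion [x, y, z, w].
In Python, from plant import ctrl gives the robot as it stands.
- The arm moves only by the tool send_rows, never from a script. Its argument "series" is a list of rows, each a list of 5 numbers: the shift along the world's x, y, z in m, then the turn about the world's z in degrees, then the opening in per cent of the stroke, from 0 (shut) to 100 (fully open). A call has exactly 5 rows; each row shifts and turns the commanded pose from where the row before left it; what a row does not reach is not made up. A row lasts 1/8 s, in which the tool goes at most 62.5 mm and 10.7 degrees, less where a joint would pass 70% of its speed; a pose out of reach is approached as far as the arm can. A call with a gripper value outside its range is refused whole. The fingers move at their own pace and stop on an object; the grip force is fixed at half the most. Time passes only in rows, so rows that do not move let the fingers close, or fill a call up. It gives the time, the measured TCP pose, the force and the opening at its end, in the units of the state.
- ctrl.get_state(): the state, without advancing time (a new reading comes with each control period).
- ctrl.read_camera(name): name is "scene" or "top" or "wrist"; returns a dict with "color" (420x560x3 uint8, red, green, blue), "range_z" (420x560 float32, m along the optical axis (not along the pixel's ray), 0 where there is no reading), "mtx" (3x3 intrinsics, pixels), "k1" (the pictures are not rectified: a ray, as slopes to the right and down, at radius r is drawn at 1 + k1 r^2 times it, then the intrinsics apply), "R" (3x3) and "t" (3): a world point X has camera coordinates R X + t. Camera axes: x right, y down, z forward; pixel columns grow to the right and rows downward; lengths in m; the calibration is good to about 2 mm. A picture is of the moment at which its call begins.
- ctrl.job_done(): hands the job in, once; it reports no verdict.
Trained networks look in a picture, given as the dict that the camera call returned (one of the last four; its "shot" number tells which), for a name from the list of things; names that differ only in an ending like _2 or _b are one class to them, and where a whole thing is asked for, a point or a joint stands for the part that bears it (a point fixed in the world has none). Each returns a list of dicts, best first, with "conf" (0 to 1); they miss things now and then, are a little off and sometimes report something else, mostly with a low value. They report only what shows in the picture. A call takes as long as a camera call.
- ctrl.masks_of(thing, picture): "region" (420x560 bool, what is visible of it).
- ctrl.pinpoint(thing, picture): "position" ([x, y, z] in m, in the coordinates of the camera as it stood for that picture, good to about 4 mm: a listed point, or the origin of a listed thing).
The state is a dict: "time": time; "qpos": joint angles; "dq": joint speeds; "joint_efforts": joint torques, N m; "ee_pos": TCP position; "eef_rot": TCP orientation; "contact_force": force on the tool from outside, world axes, zero at the start; "ft_torque": the same for the moment, N m; "opening": finger opening in m.
Only numpy, scipy, OpenCV 4.12 (cv2) and the standard library are available. Lean on these libraries where they do the work, as an engineer would, in place of code of your own. Each camera call takes 0.05 s, during which the arm holds its last target. There are 200 camera calls.

## Working session

There is one attempt and no reset: what is moved stays moved. The work goes in short steps, Python scripts to look and compute and a tool call to move; the robot and the scene stay as the last step left them, time stands still between calls to the robot, and variables do not carry over. Pictures are saved under pics/ and viewed, about 8 in all and at most 12, crops included, and the job is handed in when it is done.

Besides the shell and the picture viewer there is one more tool, called as name([rows], argument=value, ...), one row to a line, values as JSON. send_rows: Moves the arm, as the interface text tells. Its arguments: {"type":"object","properties":{"series":{"type":"array","items":{"type":"array","items":{"type":"number"}}}},"required":["series"]}

```bash
mkdir -p pics; cat > h.py <<'E'
import numpy as np, cv2
from plant import ctrl
def world(p,cam): return cam["R"].T@(np.asarray(p)-cam["t"])
def pts(cam,mask):
    v,u=np.nonzero(mask&(cam["range_z"]>0)); z=cam["range_z"][v,u]
    d=np.array([cam["k1"],0,0,0],float)
    n=cv2.undistortPoints(np.stack([u,v],1).astype(np.float64)[:,None],cam["mtx"],d)[:,0]
    c=np.c_[n*z[:,None],z]
    return (c-cam["t"])@cam["R"], np.stack([u,v],1)
def save(cam,name,crop=None,s=1):
    im=cam["color"][...,::-1]
    if crop: im=im[crop[1]:crop[3],crop[0]:crop[2]]
    cv2.imwrite("pics/"+name,cv2.resize(im,None,fx=s,fy=s))
E
cat > a.py <<'E'
from h import *
np.set_printoptions(precision=4,suppress=True)
for n in ["scene","top"]:
    c=ctrl.read_camera(n); save(c,n+"0.png"); print(n,"campos",-c["R"].T@c["t"])
    for t in ["stand","fulcrum","rest_heavy","bar_centre","bar_end","pointer_mid","dropper","dish","pen"]:
        r=ctrl.pinpoint(t,c)
        for q in r[:2]: print(t,round(q["conf"],2),world(q["position"],c))
s=ctrl.get_state();print(s["time"],s["ee_pos"],s["eef_rot"],s["opening"])
E
python3 a.py
```

```text
scene campos [0.1227 0.6511 0.7149]
stand 0.75 [0.5373 0.0443 0.0034]
fulcrum 0.75 [0.6552 0.0381 0.0008]
fulcrum 0.63 [0.5324 0.0438 0.0566]
rest_heavy 0.82 [0.5464 0.1487 0.0478]
bar_centre 0.6 [0.5365 0.0958 0.0592]
bar_end 0.94 [0.5642 0.2925 0.0393]
pointer_mid 0.62 [ 0.5294 -0.0147  0.1035]
dropper 0.59 [ 0.6569  0.036  -0.0005]
dish 0.6 [ 0.6449 -0.0663  0.0039]
pen 0.81 [ 0.4097 -0.0291  0.0001]
top campos [0.3456 0.0399 1.0149]
stand 0.98 [ 0.5336  0.0404 -0.0042]
fulcrum 0.69 [0.5321 0.0457 0.0603]
rest_heavy 0.9 [0.5443 0.1476 0.045 ]
bar_centre 0.71 [0.5357 0.0924 0.0636]
bar_end 0.93 [0.5625 0.2921 0.0362]
pointer_mid 0.42 [ 0.5256 -0.0148  0.1055]
dropper 0.77 [ 0.654   0.0341 -0.0027]
dish 0.79 [ 0.6431 -0.0657  0.0008]
pen 0.68 [0.5451 0.1495 0.0455]
pen 0.63 [ 0.4077 -0.0307 -0.001 ]
1.0 [ 0.2148 -0.5869  0.2258] [ 0.6963  0.1234 -0.6963  0.1234] 0.08547979526852707
```

View pics/scene0.png

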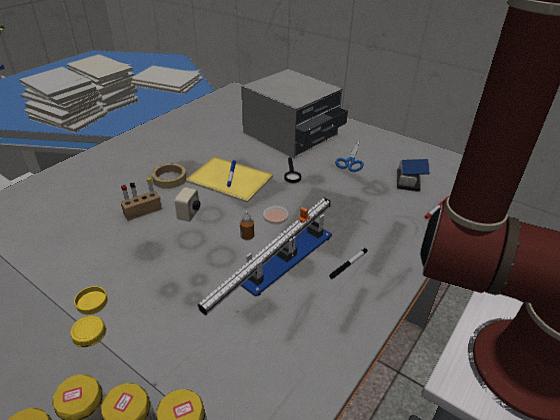

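View pics/top0.png

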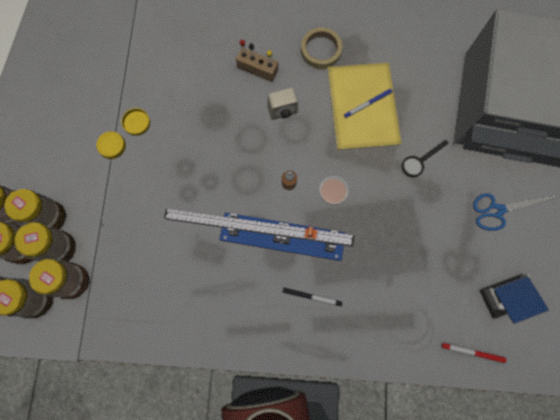

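```bash
cat > b.py <<'E'
from h import *
from scipy.spatial.transform import Rotation as R
np.set_printoptions(precision=4,suppress=True)
c=ctrl.read_camera("top")
for t in ["bar_centre","pointer_mid","stand"]:
    for m in ctrl.masks_of(t,c)[:1]:
        P,uv=pts(c,m["region"]); print(t,m["conf"],len(P),uv.min(0),uv.max(0),P.min(0),P.max(0))
        mu=P[:,:2].mean(0); w,v=np.linalg.eigh(np.cov((P[:,:2]-mu).T)); print(mu,"dir",v[:,1],np.degrees(np.arctan2(v[0,1],v[1,1])))
        q=(P[:,:2]-mu)@v[:,1]; print("ext",np.percentile(q,[0,1,99,100]))
        if t=="pointer_mid": print("top pts",np.median(P[P[:,2]>np.percentile(P[:,2],80)],0))
s=ctrl.get_state(); r=R.from_quat(s["eef_rot"]).as_matrix(); print(r)
E
python3 b.py
```

```text
bar_centre 0.61 2103 [164 209] [354 245] [ 0.5088 -0.1165 -0.0039] [0.5789 0.2952 0.1199]
[0.5363 0.0893] dir [0.1026 0.9947] 5.889784556481144
ext [-0.2047 -0.1881  0.202   0.2083]
pointer_mid 0.49 120 [304 227] [316 238] [ 0.5174 -0.0255  0.0076] [ 0.5542 -0.0017  0.1199]
[ 0.5258 -0.0131] dir [-0.2271  0.9739] -13.128578734863437
ext [-0.0168 -0.0137  0.0118  0.012 ]
top pts [ 0.5268 -0.0101  0.1169]
stand 0.65 2212 [219 213] [342 260] [ 0.4884 -0.0895 -0.0043] [0.5763 0.1793 0.0877]
[0.5225 0.0444] dir [0.122  0.9925] 7.005920156453966
ext [-0.1349 -0.1315  0.1308  0.1344]
[[-0.      0.3437 -0.9391]
 [ 0.     -0.9391 -0.3437]
 [-1.     -0.     -0.    ]]
```

The scene view shows the bar's near end (205,305) drooping on the +y rest, with the pointer at (304,213). The top view shows the bar from (168,214) to (352,240), the stand's yellow-marked fulcrum around (282,237), and the pen and dish clear of it. The stand's yaw is about -6.8°. I'll go beyond the +y end with the fingers shut, to push the bar along -y.

send_rows([
  [0.0176,0.046,0,9,0],
  [0.0176,0.046,0,9,0],
  [0.0176,0.046,0,9,0],
  [0.0176,0.046,0,9,0],
  [0.0176,0.046,0,9,0],
])

```text
time: 1.82
ee_pos: [0.3032, -0.3555, 0.226]
eef_rot: [0.595, 0.382, -0.595, 0.382]
contact_force: [0.8, 0.3, 0.9]
opening: 0.0003
```

send_rows([
  [0.0176,0.046,0,9,0],
  [0.0176,0.046,0,9,0],
  [0.0176,0.046,0,0,0],
  [0.0176,0.046,0,0,0],
  [0.0176,0.046,0,0,0],
])

```text
time: 2.45
ee_pos: [0.3912, -0.1254, 0.2261]
eef_rot: [0.529, 0.469, -0.529, 0.469]
contact_force: [-0.4, -0.4, 0.1]
opening: -0.0001
```

send_rows([
  [0.0176,0.046,0,0,0],
  [0.0176,0.046,0,0,0],
  [0.0176,0.046,0,0,0],
  [0.0176,0.046,0,0,0],
  [0.0176,0.046,0,0,0],
])

```text
time: 3.08
ee_pos: [0.4792, 0.1048, 0.2261]
eef_rot: [0.529, 0.469, -0.529, 0.469]
contact_force: [0.7, -0.2, 0.2]
opening: -0.0002
```

send_rows([
  [0.0176,0.046,0,0,0],
  [0.0176,0.046,0,0,0],
  [0.0176,0.046,0,0,0],
  [0.0176,0.046,0,0,0],
  [0.0176,0.046,0,0,0],
])

```text
time: 3.7
ee_pos: [0.5673, 0.3347, 0.2258]
eef_rot: [0.529, 0.469, -0.529, 0.469]
contact_force: [0.2, 0.0, 0.1]
opening: -0.0004
```

send_rows([
  [0,0,-0.036,0,0],
  [0,0,-0.036,0,0],
  [0,0,-0.036,0,0],
  [0,0,-0.036,0,0],
  [0,0,-0.033,0,0],
])

```text
time: 4.32
ee_pos: [0.5665, 0.333, 0.0474]
eef_rot: [-0.529, -0.469, 0.529, -0.469]
contact_force: [1.0, 0.9, 0.4]
opening: -0.0003
```

```bash
cat > c.py <<'E'
from h import *
import sys
np.set_printoptions(precision=4,suppress=True)
s=ctrl.get_state(); print(s["time"],s["ee_pos"],s["contact_force"])
F=np.array([.5325,.0448]); u=np.array([.119,.993])
for n in sys.argv[1:]:
    c=ctrl.read_camera(n); save(c,f"{n}_{s['time']:.2f}.png")
    for t in ["bar_end","bar_centre","fulcrum","pointer_mid"]:
        for q in ctrl.pinpoint(t,c)[:1]:
            w=world(q["position"],c); d=w[:2]-F; print(n,t,round(q["conf"],2),w,"s",round(d@u,4),"lat",round(d@[u[1],-u[0]],4))
E
python3 c.py wrist scene top; ls pics
```

```text
4.325 [0.5665 0.333  0.0474] [1.0204 0.9181 0.4214]
scene bar_end 0.81 [0.5636 0.2934 0.0372] s 0.2505 lat 0.0013
scene bar_centre 0.97 [0.5365 0.0975 0.0608] s 0.0528 lat -0.0023
scene fulcrum 0.6 [0.533  0.0421 0.0579] s -0.0026 lat 0.0008
scene pointer_mid 0.56 [ 0.5294 -0.0143  0.1046] s -0.059 lat 0.0039
top bar_end 0.89 [0.56   0.2916 0.0377] s 0.2483 lat -0.002
top bar_centre 0.78 [0.5367 0.0935 0.0607] s 0.0489 lat -0.0016
top fulcrum 0.79 [0.5333 0.0456 0.0564] s 0.0009 lat 0.0007
top pointer_mid 0.42 [ 0.5292 -0.0137  0.1015] s -0.0585 lat 0.0036
scene0.png
scene_4.33.png
top0.png
top_4.33.png
wrist_4.33.png
```

send_rows([
  [-0.001,-0.008,0,0,0],
  [-0.001,-0.008,0,0,0],
  [-0.001,-0.008,0,0,0],
  [-0.0006,-0.005,0,0,0],
  [0,0,0,0,0],
])

```text
time: 5.7
ee_pos: [0.5632, 0.3036, 0.0488]
eef_rot: [-0.529, -0.469, 0.529, -0.469]
contact_force: [0.5, -0.3, 0.4]
opening: 0.0001
```

```bash
python3 c.py wrist scene top
```

```text
5.7 [0.5632 0.3036 0.0488] [ 0.4853 -0.2715  0.3742]
scene bar_end 0.81 [0.5621 0.2931 0.0411] s 0.2501 lat -0.0002
scene bar_centre 0.75 [0.5403 0.0968 0.0634] s 0.0526 lat 0.0015
scene fulcrum 0.86 [0.5306 0.0463 0.06  ] s 0.0013 lat -0.002
top bar_end 0.71 [0.5594 0.2943 0.0315] s 0.251 lat -0.003
top bar_centre 0.59 [0.5382 0.0918 0.064 ] s 0.0473 lat 0.0
top fulcrum 0.65 [0.5331 0.0462 0.0545] s 0.0014 lat 0.0005
top pointer_mid 0.63 [ 0.5296 -0.0134  0.1028] s -0.0581 lat 0.004
```

send_rows([
  [-0.0005,-0.004,0,0,0],
  [-0.0005,-0.004,0,0,0],
  [0.0004,0.003,0,0,0],
  [0.0004,0.003,0,0,0],
  [0,0,0,0,0],
])

```text
time: 7.08
ee_pos: [0.5631, 0.3024, 0.0489]
eef_rot: [0.529, 0.469, -0.529, 0.469]
contact_force: [-0.0, -0.5, 0.2]
opening: 0.0001
```

```bash
cat > d.py <<'E'
from h import *
np.set_printoptions(precision=4,suppress=True)
s=ctrl.get_state()
F=np.array([.5325,.0448]); u=np.array([.119,.993]); l=np.array([.993,-.119])
e=s["ee_pos"]; print(round(s["time"],2),"tcp s",(e[:2]-F)@u,"z",e[2],"f",s["contact_force"])
for n in ["top","scene"]:
    c=ctrl.read_camera(n)
    P,_=pts(c,np.ones((420,560),bool)); d=P[:,:2]-F; a=d@u; b=d@l
    k=(abs(b)<.009)&(P[:,2]>.035)&(P[:,2]<.115)&(a>-.2)&(a<e[1]*0+((e[:2]-F)@u)-.022)
    a,z=a[k],P[k,2]
    lo=a.min() if len(a) else 0
    C=np.polyfit(a,z,1)
    for _ in range(6):
        r=z-np.polyval(C,a); g=abs(r)<max(.004,np.median(abs(r))*2); C=np.polyfit(a[g],z[g],1)
    f=z>np.polyval(C,a)+.015
    print(n,len(a),"slope",round(C[0],3),"z0",round(C[1],4),"minmax s",np.percentile(a[g],[0.5,99.5]),"pointer s",np.median(a[f]) if f.sum()>3 else None,f.sum())
r=ctrl.pinpoint("bar_end",c)
for q in r[:1]:
    w=world(q["position"],c); print("end",round(q["conf"],2),w,"s",(w[:2]-F)@u)
E
python3 d.py
```

```text
7.08 tcp s 0.25948032734873455 z 0.048885799170804475 f [-0.0075 -0.5182  0.2492]
top 1621 slope -0.121 z0 0.0776 minmax s [-0.1448  0.2347] pointer s -0.05577508633742691 22
scene 1395 slope -0.115 z0 0.0776 minmax s [-0.1398  0.2356] pointer s -0.05111762694053571 43
end 0.68 [0.5639 0.2925 0.0428] s 0.2496530617963473
```

send_rows([
  [-0.0007,-0.006,0,0,0],
  [-0.0006,-0.005,0,0,0],
  [0,0,0,0,0],
  [0.0006,0.005,0,0,0],
  [0,0,0,0,0],
])

```text
time: 7.85
ee_pos: [0.5624, 0.2966, 0.0489]
eef_rot: [0.529, 0.469, -0.529, 0.469]
contact_force: [-0.0, -0.3, 1.0]
opening: -0.0004
```

```bash
python3 d.py; python3 -c "
from h import *
c=ctrl.read_camera('wrist');save(c,'w1.png')"
```

```text
7.85 tcp s 0.2535494133533514 z 0.04891195861680561 f [-0.0303 -0.2817  0.9812]
top 1599 slope -0.123 z0 0.0778 minmax s [-0.1446  0.229 ] pointer s -0.056304089369254885 25
scene 1361 slope -0.115 z0 0.0775 minmax s [-0.139   0.2291] pointer s -0.05088268685698538 41
end 0.63 [0.5631 0.2927 0.0411] s 0.24985085226598375
```

View pics/w1.png

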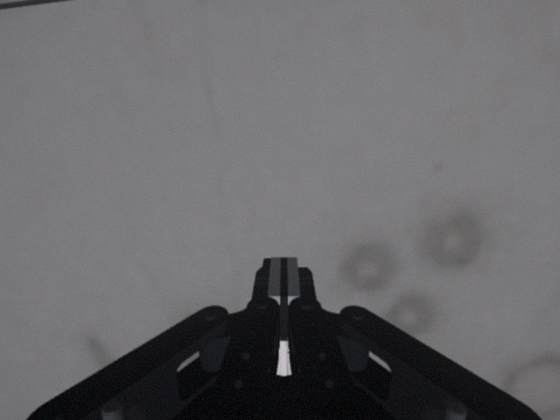

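The wrist camera looks away from the bar: it shows the shut fingers at (284,280) and bare bench. The bar has not moved, so I'll check the contact in the scene view.

```bash
python3 -c "
from h import *
c=ctrl.read_camera('scene');save(c,'s1.png',(160,180,360,330),4)"
```

```text
(no output)
```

View pics/s1.png

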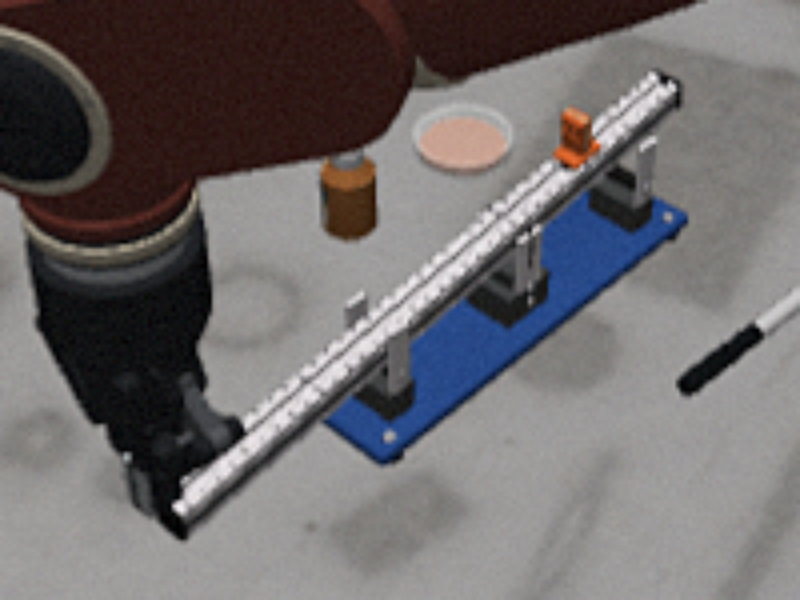

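```bash
python3 -c "
from h import *
c=ctrl.read_camera('scene')
e=ctrl.get_state()['ee_pos'];print(e)
X=np.array([e-[0,0,.017],e,e+[0,0,.05],[.5625,.2928,.052],[.5625,.2928,.032]])
rv=cv2.Rodrigues(c['R'])[0]
p=cv2.projectPoints(X,rv,c['t'],c['mtx'],np.array([c['k1'],0,0,0.]))[0][:,0]
print((p-[160,180])*4)
im=cv2.resize(c['color'][270:325,180:235,::-1],None,fx=12,fy=12,interpolation=cv2.INTER_CUBIC)
im=cv2.convertScaleAbs(im,alpha=2.0,beta=20)
for q in p: cv2.circle(im,tuple(int(v) for v in (q-[180,270])*12+6),4,(0,0,255),1)
cv2.imwrite('pics/s2.png',im)"
```

```text
[0.56225826 0.29608874 0.0487753 ]
[[160.23213251 528.02519725]
 [156.82085195 505.59361823]
 [146.28719043 436.13238955]
 [160.59624806 496.82565986]
 [164.54299258 523.28664922]]
```

View pics/s2.png

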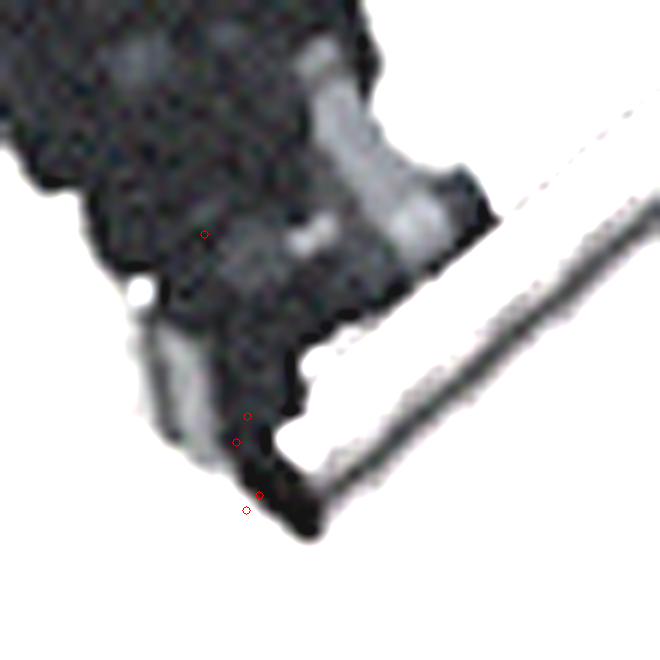

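The zoom shows the bar's end cap around (285,490) and the finger tips just above and left of it, around (180,400). No contact is visible yet, so I'll keep closing in gently.

send_rows([
  [-0.0006,-0.005,0,0,0],
  [-0.0004,-0.003,0,0,0],
  [-0.0004,-0.003,0,0,0],
  [0,0,0,0,0],
  [0,0,0,0,0],
])

```text
time: 8.78
ee_pos: [0.5609, 0.2851, 0.0488]
eef_rot: [0.529, 0.469, -0.529, 0.469]
contact_force: [-0.8, -0.4, -0.1]
opening: -0.0
```

```bash
python3 d.py; cat > g.py <<'E'
from h import *
np.set_printoptions(precision=3,suppress=True,linewidth=200)
F=np.array([.5325,.0448]); u=np.array([.119,.993]); l=np.array([.993,-.119])
c=ctrl.read_camera('scene')
P,_=pts(c,np.ones((420,560),bool)); a=(P[:,:2]-F)@u; b=(P[:,:2]-F)@l
for z0 in np.arange(.025,.1,.01):
    for lo in (-.02,-.01,0,.01,.02):
        k=(a>.2)&(a<.3)&(b>lo)&(b<=lo+.01)&(P[:,2]>z0)&(P[:,2]<z0+.01)
        if k.sum()>2: print(round(z0,3),lo,k.sum(),np.percentile(a[k],[50,100]),end=' | ')
    print()
E
python3 g.py
```

```text
8.78 tcp s 0.24197423960563266 z 0.048839946627035766 f [-0.8137 -0.3896 -0.077 ]
top 1558 slope -0.123 z0 0.0777 minmax s [-0.1449  0.2175] pointer s -0.05455116111158069 22
scene 1317 slope -0.116 z0 0.0776 minmax s [-0.1395  0.2172] pointer s -0.05161356549596327 42
end 0.71 [0.563  0.2934 0.0411] s 0.2504641742055225
0.025 -0.02 11 [0.243 0.251] | 0.025 -0.01 3 [0.251 0.252] | 0.025 0 3 [0.251 0.252] | 
0.035 -0.02 68 [0.229 0.252] | 0.035 -0.01 9 [0.252 0.253] | 0.035 0 5 [0.252 0.253] | 
0.045 -0.02 76 [0.227 0.254] | 0.045 -0.01 70 [0.228 0.254] | 0.045 0 26 [0.219 0.254] | 
0.055 -0.02 10 [0.241 0.25 ] | 0.055 -0.01 23 [0.25  0.255] | 0.055 0 5 [0.254 0.254] | 
0.065 -0.02 23 [0.242 0.251] | 0.065 -0.01 15 [0.253 0.255] | 0.065 0 6 [0.254 0.255] | 
0.075 -0.02 12 [0.249 0.25 ] | 0.075 -0.01 18 [0.253 0.255] | 0.075 0 8 [0.254 0.256] | 
0.085 -0.02 3 [0.25  0.251] | 0.085 -0.01 9 [0.254 0.255] | 0.085 0 8 [0.254 0.255] | 
0.095 -0.02 15 [0.253 0.256] | 0.095 -0.01 12 [0.255 0.257] | 0.095 0 14 [0.255 0.257] | 0.095 0.01 3 [0.255 0.255] | 0.095 0.02 4 [0.255 0.257] |
```

```bash
python3 -c "
from h import *
e=ctrl.get_state()['ee_pos'];ims=[]
for n in ('scene','wrist'):
    c=ctrl.read_camera(n)
    p=cv2.projectPoints(np.array([e-[0,0,.017],e,e+[0,0,.05]]),cv2.Rodrigues(c['R'])[0],c['t'],c['mtx'],np.array([c['k1'],0,0,0.]))[0][:,0]
    print(n,p.round(1).tolist())
    if n=='scene': x,y,w=175,275,50
    else: x,y,w=220,240,130
    im=cv2.resize(c['color'][y:y+w,x:x+w,::-1],(400,400),interpolation=cv2.INTER_CUBIC)
    im=(255*(im/255.)**.5).astype('uint8')
    for q in p: cv2.circle(im,tuple(int(v) for v in (q-[x,y])*400/w),3,(0,0,255),1)
    ims.append(im)
    P,uv=pts(c,np.ones((420,560),bool))
    if n=='wrist':
        for r in range(250,400,10):
            m=uv[:,1]==r
            print(r,[(int(a),np.round(b,3).tolist()) for a,b in zip(uv[m][:,0],P[m]) if a in(270,284,298)])
cv2.imwrite('pics/m3.png',np.hstack(ims))"
```

```text
scene [[204.5, 308.9], [203.7, 303.2], [201.2, 285.9]]
wrist [[284.7, 252.2], [284.8, 266.2], [285.4, 329.4]]
250 [(270, [0.554, 0.296, 0.048]), (284, [0.562, 0.295, 0.049]), (298, [0.569, 0.27, -0.0])]
260 [(270, [0.554, 0.291, 0.051]), (284, [0.562, 0.296, 0.062]), (298, [0.568, 0.263, 0.001])]
270 [(270, [0.555, 0.296, 0.071]), (284, [0.562, 0.296, 0.072]), (298, [0.568, 0.291, 0.065])]
280 [(270, [0.556, 0.297, 0.081]), (284, [0.562, 0.296, 0.08]), (298, [0.568, 0.295, 0.081])]
290 [(270, [0.556, 0.297, 0.089]), (284, [0.562, 0.296, 0.088]), (298, [0.567, 0.295, 0.088])]
300 [(270, [0.556, 0.298, 0.097]), (284, [0.561, 0.294, 0.092]), (298, [0.567, 0.296, 0.097])]
310 [(270, [0.557, 0.298, 0.103]), (284, [0.561, 0.289, 0.092]), (298, [0.567, 0.297, 0.103])]
320 [(270, [0.557, 0.297, 0.108]), (284, [0.56, 0.284, 0.092]), (298, [0.567, 0.297, 0.109])]
330 [(270, [0.557, 0.297, 0.113]), (284, [0.56, 0.281, 0.094]), (298, [0.566, 0.296, 0.113])]
340 [(270, [0.558, 0.302, 0.123]), (284, [0.559, 0.275, 0.092]), (298, [0.566, 0.301, 0.123])]
350 [(270, [0.558, 0.298, 0.123]), (284, [0.554, 0.234, 0.054]), (298, [0.566, 0.299, 0.124])]
360 [(270, [0.557, 0.295, 0.123]), (284, [0.553, 0.227, 0.055]), (298, [0.566, 0.297, 0.126])]
370 [(270, [0.557, 0.292, 0.125]), (284, [0.553, 0.221, 0.056]), (298, [0.565, 0.291, 0.125])]
380 [(270, [0.558, 0.296, 0.131]), (284, [0.561, 0.295, 0.131]), (298, [0.565, 0.295, 0.131])]
390 [(270, [0.558, 0.296, 0.134]), (284, [0.561, 0.295, 0.134]), (298, [0.565, 0.296, 0.135])]
```

View pics/m3.png

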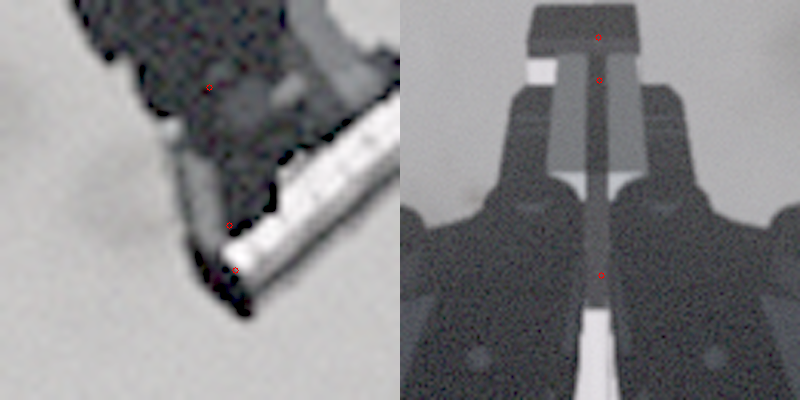

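The wrist view shows the bar's end cap (its dark block, top centre of the right half) in front of and below the finger tips, so the fingers passed over the bar instead of meeting its end. I'll retreat and measure where the finger tips really are.

send_rows([
  [0,0,0.01,0,0],
  [0.0012,0.01,0.005,0,0],
  [0.0024,0.02,0,0,0],
  [0.0024,0.02,0,0,0],
  [0,0,0,0,0],
])

```text
time: 9.7
ee_pos: [0.5667, 0.3371, 0.0636]
eef_rot: [-0.529, -0.47, 0.529, -0.47]
contact_force: [-0.7, 0.2, -0.9]
opening: -0.0001
```

```bash
cat > t.py <<'E'
from h import *
np.set_printoptions(precision=3,suppress=True,linewidth=200)
e=ctrl.get_state()['ee_pos'];print(e,ctrl.get_state()['contact_force'])
u=np.array([.119,.993]); l=np.array([.993,-.119])
for n in('wrist','scene'):
    c=ctrl.read_camera(n); P,uv=pts(c,np.ones((420,560),bool))
    d=P[:,:2]-e[:2]; a=d@u; b=d@l; z=P[:,2]-e[2]
    for z0 in np.arange(-.035,.03,.005):
        k=(abs(a)<.02)&(abs(b)<.03)&(z>z0)&(z<=z0+.005)
        if k.sum(): print(n,round(z0,3),k.sum(),"a",np.percentile(a[k],[2,50,98]),"b",np.percentile(b[k],[2,98]))
save(c,'s5.png',(175,255,255,315),6)
E
python3 t.py
```

```text
[0.567 0.337 0.064] [-0.685  0.244 -0.93 ]
wrist 0.005 18 a [0.01  0.01  0.011] b [-0.007  0.005]
wrist 0.01 176 a [0.006 0.011 0.011] b [-0.012  0.01 ]
wrist 0.015 282 a [0.006 0.007 0.011] b [-0.013  0.012]
wrist 0.02 301 a [0.006 0.008 0.011] b [-0.014  0.012]
wrist 0.025 356 a [0.006 0.007 0.011] b [-0.014  0.012]
scene 0.0 1 a [0.005 0.005 0.005] b [-0.007 -0.007]
scene 0.005 5 a [0.005 0.007 0.009] b [-0.007 -0.002]
scene 0.01 15 a [-0.009  0.007  0.011] b [-0.013  0.005]
scene 0.015 25 a [-0.006  0.007  0.011] b [-0.014  0.005]
scene 0.02 24 a [-0.005  0.006  0.011] b [-0.016  0.003]
scene 0.025 21 a [-0.004  0.007  0.01 ] b [-0.014  0.006]
```

The shut finger tips are really about 8 mm above the reported TCP, not 17 mm ahead of it (x and y agree). I'll lower by that much and push the end properly.

send_rows([
  [0,0,-0.018,0,0],
  [0,0,-0.018,0,0],
  [-0.0014,-0.012,0,0,0],
  [-0.0014,-0.012,0,0,0],
  [-0.0006,-0.005,0,0,0],
])

```text
time: 10.42
ee_pos: [0.564, 0.3054, 0.0285]
eef_rot: [0.53, 0.469, -0.529, 0.469]
contact_force: [1.7, 4.7, -0.8]
opening: 0.0001
```

send_rows([
  [-0.0004,-0.003,0,0,0],
  [-0.0004,-0.003,0,0,0],
  [0.0004,0.003,0,0,0],
  [0,0,0,0,0],
  [0,0,0,0,0],
])

```text
time: 11.05
ee_pos: [0.5629, 0.3029, 0.0276]
eef_rot: [-0.529, -0.469, 0.529, -0.469]
contact_force: [1.1, 0.8, -0.1]
opening: -0.0001
```

```bash
python3 d.py
```

```text
11.05 tcp s 0.25989712671307225 z 0.02757853953044156 f [ 1.1341  0.7835 -0.0648]
top 1624 slope -0.122 z0 0.0776 minmax s [-0.1505  0.2354] pointer s -0.06111943997813956 23
scene 1358 slope -0.114 z0 0.0776 minmax s [-0.1461  0.213 ] pointer s -0.056164917054904354 36
end 0.86 [0.5622 0.2873 0.0413] s 0.2443661469872707
```

send_rows([
  [-0.0005,-0.004,0,0,0],
  [-0.0005,-0.004,0,0,0],
  [0.0004,0.003,0,0,0],
  [0,0,0,0,0],
  [0,0,0,0,0],
])

```text
time: 11.82
ee_pos: [0.5623, 0.2978, 0.0276]
eef_rot: [-0.529, -0.469, 0.529, -0.469]
contact_force: [-0.2, -0.4, 0.9]
opening: -0.0
```

```bash
python3 d.py
```

```text
11.82 tcp s 0.25475932139608237 z 0.02759367280915466 f [-0.1655 -0.4162  0.9102]
top 1611 slope -0.123 z0 0.0778 minmax s [-0.1557  0.2305] pointer s -0.06984581649651472 14
scene 1339 slope -0.114 z0 0.0777 minmax s [-0.1505  0.2071] pointer s -0.06138038195241703 39
end 0.96 [0.5619 0.2818 0.0408] s 0.2388734848108893
```

send_rows([
  [-0.0005,-0.004,0,0,0],
  [-0.0005,-0.004,0,0,0],
  [0.0004,0.003,0,0,0],
  [0,0,0,0,0],
  [0,0,0,0,0],
])

```text
time: 12.6
ee_pos: [0.5617, 0.2928, 0.0275]
eef_rot: [-0.529, -0.469, 0.53, -0.469]
contact_force: [-0.5, 0.6, -0.4]
opening: 0.0001
```

```bash
python3 d.py
```

```text
12.6 tcp s 0.2497067063088161 z 0.02752155397277147 f [-0.4524  0.5936 -0.4119]
top 1615 slope -0.121 z0 0.0777 minmax s [-0.1606  0.224 ] pointer s -0.0737825584377188 12
scene 1323 slope -0.113 z0 0.0777 minmax s [-0.1567  0.2018] pointer s -0.06643476412483806 34
```

send_rows([
  [-0.0005,-0.004,0,0,0],
  [-0.0005,-0.004,0,0,0],
  [0.0004,0.003,0,0,0],
  [0,0,0,0,0],
  [0,0,0,0,0],
])

```text
time: 13.38
ee_pos: [0.5611, 0.2878, 0.0276]
eef_rot: [-0.529, -0.469, 0.529, -0.469]
contact_force: [0.4, 0.1, 0.8]
opening: 0.0
```

```bash
python3 d.py
```

```text
13.38 tcp s 0.24468716265569634 z 0.027570643059457278 f [0.3703 0.1083 0.7758]
top 1619 slope -0.122 z0 0.0778 minmax s [-0.166  0.22 ] pointer s -0.07844477274187943 13
scene 1295 slope -0.114 z0 0.0779 minmax s [-0.1601  0.1973] pointer s -0.07164692226389953 31
end 0.89 [0.5607 0.2702 0.046 ] s 0.22720413725789232
```

send_rows([
  [-0.0005,-0.004,0,0,0],
  [-0.0005,-0.004,0,0,0],
  [0.0004,0.003,0,0,0],
  [0,0,0,0,0],
  [0,0,0,0,0],
])

```text
time: 14.15
ee_pos: [0.5605, 0.2828, 0.0276]
eef_rot: [-0.529, -0.469, 0.529, -0.469]
contact_force: [0.1, 0.9, 0.1]
opening: 0.0002
```

```bash
python3 d.py
```

```text
14.15 tcp s 0.23963380530094314 z 0.027554194614162957 f [0.1217 0.8899 0.1468]
top 1606 slope -0.122 z0 0.078 minmax s [-0.1707  0.2132] pointer s -0.08363832262370466 8
scene 1294 slope -0.114 z0 0.0777 minmax s [-0.1674  0.1921] pointer s -0.07660829550565007 35
end 0.85 [0.5642 0.2678 0.0436] s 0.2251739350053593
```

send_rows([
  [-0.0005,-0.004,0,0,0],
  [-0.0005,-0.004,0,0,0],
  [0.0004,0.003,0,0,0],
  [0,0,0,0,0],
  [0,0,0,0,0],
])

```text
time: 14.92
ee_pos: [0.5599, 0.2778, 0.0276]
eef_rot: [-0.529, -0.469, 0.529, -0.469]
contact_force: [0.3, 0.0, -0.3]
opening: -0.0001
```

```bash
python3 d.py
```

```text
14.93 tcp s 0.23462807262707908 z 0.02758503471390722 f [ 0.2734  0.0303 -0.275 ]
top 1601 slope -0.122 z0 0.0778 minmax s [-0.1757  0.2088] pointer s -0.08826828832046854 12
scene 1250 slope -0.116 z0 0.0779 minmax s [-0.1721  0.1861] pointer s -0.08188784600265332 29
end 0.86 [0.5622 0.2612 0.0444] s 0.2184539792444741
```

send_rows([
  [-0.0005,-0.004,0,0,0],
  [-0.0005,-0.004,0,0,0],
  [0.0004,0.003,0,0,0],
  [0,0,0,0,0],
  [0,0,0,0,0],
])

```text
time: 15.7
ee_pos: [0.5593, 0.2728, 0.0276]
eef_rot: [-0.529, -0.469, 0.529, -0.469]
contact_force: [-0.4, -0.1, -0.6]
opening: 0.0004
```

```bash
sed -i 's/(a>-.2)/(a>-.27)/' d.py; python3 d.py
```

```text
15.7 tcp s 0.22959650449100374 z 0.027575630666481343 f [-0.4148 -0.1278 -0.5956]
top 1587 slope -0.121 z0 0.0778 minmax s [-0.1808  0.2035] pointer s -0.09385355137306238 6
scene 1248 slope -0.116 z0 0.0779 minmax s [-0.1775  0.1809] pointer s -0.08678841437690848 25
end 0.81 [0.5599 0.2587 0.0438] s 0.2157061297987193
```

send_rows([
  [-0.0005,-0.004,0,0,0],
  [-0.0005,-0.004,0,0,0],
  [0.0004,0.003,0,0,0],
  [0,0,0,0,0],
  [0,0,0,0,0],
])

```text
time: 16.48
ee_pos: [0.5587, 0.2678, 0.0276]
eef_rot: [-0.529, -0.469, 0.529, -0.469]
contact_force: [-0.2, -0.3, -0.5]
opening: -0.0001
```

```bash
python3 d.py
```

```text
16.48 tcp s 0.2245458575155371 z 0.027558337733878977 f [-0.1729 -0.3397 -0.5358]
top 1568 slope -0.121 z0 0.0778 minmax s [-0.1861  0.1962] pointer s -0.0961748360514836 7
scene 1202 slope -0.116 z0 0.0779 minmax s [-0.1812  0.1761] pointer s -0.09204117843067924 24
end 0.92 [0.5606 0.2509 0.0458] s 0.20798500035211104
```

send_rows([
  [-0.0005,-0.004,0,0,0],
  [-0.0005,-0.004,0,0,0],
  [0.0004,0.003,0,0,0],
  [0,0,0,0,0],
  [0,0,0,0,0],
])

```text
time: 17.25
ee_pos: [0.5581, 0.2628, 0.0276]
eef_rot: [-0.529, -0.469, 0.529, -0.469]
contact_force: [-0.4, 0.8, -0.5]
opening: -0.0004
```

```bash
python3 d.py
```

```text
17.25 tcp s 0.2195174596196485 z 0.02757513685285648 f [-0.3763  0.779  -0.4608]
top 1557 slope -0.121 z0 0.0777 minmax s [-0.1909  0.1904] pointer s -0.10516225298628412 6
scene 1177 slope -0.117 z0 0.0781 minmax s [-0.186   0.1713] pointer s -0.09720702565114851 20
end 0.63 [0.557  0.2463 0.0447] s 0.20303426919000528
```

send_rows([
  [-0.0005,-0.004,0,0,0],
  [-0.0005,-0.004,0,0,0],
  [0.0004,0.003,0,0,0],
  [0,0,0,0,0],
  [0,0,0,0,0],
])

```text
time: 18.02
ee_pos: [0.5575, 0.2578, 0.0276]
eef_rot: [-0.529, -0.469, 0.529, -0.469]
contact_force: [0.0, 0.3, -0.5]
opening: -0.0001
```

```bash
python3 d.py
```

```text
18.02 tcp s 0.21447536340045747 z 0.02758416465501326 f [ 0.0321  0.3103 -0.4577]
top 1566 slope -0.12 z0 0.0777 minmax s [-0.1958  0.1854] pointer s -0.108778029812935 5
scene 1164 slope -0.117 z0 0.0779 minmax s [-0.1923  0.1651] pointer s -0.10228987340114865 24
end 0.86 [0.5616 0.2418 0.0437] s 0.19911239798816874
```

send_rows([
  [-0.0005,-0.004,0,0,0],
  [-0.0005,-0.004,0,0,0],
  [0.0004,0.003,0,0,0],
  [0,0,0,0,0],
  [0,0,0,0,0],
])

```text
time: 18.8
ee_pos: [0.5569, 0.2528, 0.0276]
eef_rot: [-0.529, -0.469, 0.529, -0.469]
contact_force: [0.3, -0.6, 0.6]
opening: -0.0002
```

```bash
python3 d.py
```

```text
18.8 tcp s 0.20944164845859323 z 0.027559922267393618 f [ 0.3326 -0.6415  0.5508]
top 1565 slope -0.114 z0 0.0779 minmax s [-0.2007  0.1784] pointer s -0.11045756016788603 5
scene 1114 slope -0.115 z0 0.078 minmax s [-0.1971  0.1613] pointer s -0.10756933597674156 21
end 0.82 [0.5595 0.238  0.0482] s 0.1950224921809313
```

send_rows([
  [-0.0005,-0.004,0,0,0],
  [-0.0005,-0.004,0,0,0],
  [0.0004,0.003,0,0,0],
  [0,0,0,0,0],
  [0,0,0,0,0],
])

```text
time: 19.58
ee_pos: [0.5563, 0.2478, 0.0276]
eef_rot: [-0.529, -0.469, 0.529, -0.469]
contact_force: [0.4, -0.1, 0.0]
opening: -0.0001
```

```bash
python3 d.py
```

```text
19.57 tcp s 0.20445452020912472 z 0.027632449247828664 f [ 0.3649 -0.0513  0.0161]
top 1597 slope 0.109 z0 0.078 minmax s [-0.2107  0.1674] pointer s -0.1270325024670858 54
scene 1021 slope 0.09 z0 0.0778 minmax s [-0.206   0.1653] pointer s -0.12177843850862385 52
end 0.78 [0.5569 0.2309 0.0871] s 0.18771165275936447
```

The bar has tipped and swung past level. I'll let it settle and look at its slope.

send_rows([
  [0.0006,0.005,0,0,0],
  [0.0006,0.005,0,0,0],
  [0.0006,0.005,0,0,0],
  [0,0,0,0,0],
  [0,0,0,0,0],
])

```text
time: 20.35
ee_pos: [0.5582, 0.2631, 0.0278]
eef_rot: [-0.529, -0.469, 0.529, -0.469]
contact_force: [0.1, -0.5, 0.5]
opening: -0.0
```

```bash
python3 d.py
```

```text
20.35 tcp s 0.21984883138565925 z 0.027752094257895998 f [ 0.1047 -0.4966  0.5279]
top 1675 slope 0.061 z0 0.0776 minmax s [-0.2109  0.1853] pointer s -0.12547549712929124 55
scene 1134 slope 0.024 z0 0.0775 minmax s [-0.2051  0.1826] pointer s -0.11936995235040555 52
end 0.61 [0.5604 0.2311 0.0743] s 0.18830867062968723
```

send_rows([
  [0,0,0,0,0],
  [0,0,0,0,0],
  [0,0,0,0,0],
  [0,0,0,0,0],
  [0,0,0,0,0],
])

```text
time: 21.12
ee_pos: [0.5583, 0.2631, 0.0278]
eef_rot: [-0.529, -0.469, 0.529, -0.469]
contact_force: [-0.2, -0.1, 0.4]
opening: -0.0003
```

```bash
python3 d.py
```

```text
21.12 tcp s 0.2198072858220622 z 0.027797938000468998 f [-0.2208 -0.1332  0.3571]
top 1658 slope -0.045 z0 0.0773 minmax s [-0.209   0.1877] pointer s -0.12007772942198211 42
scene 1171 slope -0.056 z0 0.0776 minmax s [-0.2043  0.177 ] pointer s -0.11513349225961841 41
```

send_rows([
  [0,0,0,0,0],
  [0,0,0,0,0],
  [0,0,0,0,0],
  [0,0,0,0,0],
  [0,0,0,0,0],
])

```text
time: 21.9
ee_pos: [0.5583, 0.2631, 0.0278]
eef_rot: [-0.529, -0.469, 0.529, -0.469]
contact_force: [0.3, 0.0, -1.3]
opening: -0.0
```

send_rows([
  [0,0,0,0,0],
  [0,0,0,0,0],
  [0,0,0,0,0],
  [0,0,0,0,0],
  [0,0,0,0,0],
])

```text
time: 22.52
ee_pos: [0.5583, 0.2631, 0.0278]
eef_rot: [-0.529, -0.469, 0.529, -0.469]
contact_force: [-0.4, -0.1, -0.8]
opening: 0.0001
```

```bash
python3 d.py
```

```text
22.52 tcp s 0.2198223767001204 z 0.027791527643171325 f [-0.3676 -0.0943 -0.8086]
top 1673 slope 0.049 z0 0.0778 minmax s [-0.2105  0.1861] pointer s -0.12508560464450366 53
scene 1118 slope 0.061 z0 0.0776 minmax s [-0.2051  0.182 ] pointer s -0.12105574204243663 57
end 0.78 [0.5571 0.2321 0.0815] s 0.18892768999501813
```

send_rows([
  [0,0,0,0,0],
  [0,0,0,0,0],
  [0,0,0,0,0],
  [0,0,0,0,0],
  [0,0,0,0,0],
])

```text
time: 23.3
ee_pos: [0.5582, 0.2631, 0.0278]
eef_rot: [-0.529, -0.469, 0.529, -0.469]
contact_force: [-0.5, 0.6, 0.4]
opening: 0.0001
```

```bash
python3 d.py
```

```text
23.3 tcp s 0.2197968993170923 z 0.027784565151004883 f [-0.5015  0.6033  0.3876]
top 1662 slope -0.033 z0 0.0773 minmax s [-0.2086  0.1876] pointer s -0.12143804390307258 49
scene 1161 slope -0.029 z0 0.0775 minmax s [-0.2042  0.1793] pointer s -0.11728955452883026 60
end 0.65 [0.5563 0.2354 0.0667] s 0.19212101121584277
```

send_rows([
  [0,0,0,0,0],
  [0,0,0,0,0],
  [0,0,0,0,0],
  [0,0,0,0,0],
  [0,0,0,0,0],
])

```text
time: 24.08
ee_pos: [0.5583, 0.2631, 0.0278]
eef_rot: [-0.529, -0.469, 0.529, -0.469]
contact_force: [0.5, -0.4, -0.1]
opening: 0.0003
```

```bash
python3 d.py
```

```text
24.07 tcp s 0.21980248819347348 z 0.02778028456509988 f [ 0.458  -0.3849 -0.1204]
top 1680 slope 0.012 z0 0.0773 minmax s [-0.2101  0.1867] pointer s -0.1237092358445093 57
scene 1158 slope -0.01 z0 0.0774 minmax s [-0.2062  0.1793] pointer s -0.11795500584676719 58
end 0.59 [0.5592 0.2363 0.0687] s 0.19337095269627463
```

send_rows([
  [0,0,0.02,0,0],
  [0,0,0.04,0,0],
  [0,0,0.04,0,0],
  [0,0,0.035,0,0],
  [0,0,0,0,0],
])

```text
time: 24.85
ee_pos: [0.561, 0.2641, 0.169]
eef_rot: [0.532, 0.468, -0.526, 0.47]
contact_force: [0.2, 0.7, -0.4]
opening: -0.0001
```

```bash
python3 d.py
```

```text
24.85 tcp s 0.22112484438861132 z 0.16899578289128153 f [ 0.2262  0.6754 -0.4095]
top 1672 slope 0.003 z0 0.0774 minmax s [-0.2097  0.1881] pointer s -0.12287216810012949 50
scene 1239 slope -0.012 z0 0.0775 minmax s [-0.2053  0.1914] pointer s -0.11835152452468567 58
end 0.64 [0.5577 0.2328 0.0663] s 0.18969646833685047
```

send_rows([
  [-0.0046,-0.0382,0,0,0],
  [-0.0046,-0.0382,0,0,0],
  [-0.0046,-0.0382,0,0,0],
  [-0.0046,-0.0382,0,0,0],
  [-0.0046,-0.0382,0,0,0],
])

```text
time: 25.62
ee_pos: [0.5338, 0.0709, 0.1607]
eef_rot: [-0.528, -0.47, 0.53, -0.468]
contact_force: [0.4, 0.0, 0.9]
opening: 0.0
```

send_rows([
  [-0.0046,-0.0382,0,0,0],
  [-0.0046,-0.0382,0,0,0],
  [-0.0046,-0.0382,0,0,0],
  [-0.0046,-0.0382,0,0,0],
  [-0.0046,-0.0382,0,0,0],
])

```text
time: 26.25
ee_pos: [0.5109, -0.1197, 0.1608]
eef_rot: [-0.529, -0.47, 0.53, -0.468]
contact_force: [0.3, 0.5, -0.1]
opening: -0.0002
```

```bash
python3 c.py wrist scene top
```

```text
26.25 [ 0.5109 -0.1197  0.1608] [ 0.3182  0.5051 -0.1155]
wrist pointer_mid 0.62 [ 0.5191 -0.0795  0.0959] s -0.125 lat 0.0015
scene bar_end 0.95 [0.5576 0.2352 0.0698] s 0.192 lat 0.0023
scene bar_centre 0.7 [0.531  0.035  0.0678] s -0.0099 lat -0.0003
scene fulcrum 0.67 [0.5307 0.0455 0.0583] s 0.0005 lat -0.0018
scene pointer_mid 0.49 [ 0.518  -0.0777  0.0925] s -0.1234 lat 0.0002
top bar_end 0.69 [0.5539 0.2351 0.0661] s 0.1915 lat -0.0014
top bar_centre 0.63 [0.5305 0.0302 0.0686] s -0.0148 lat -0.0003
top fulcrum 0.68 [0.5327 0.0457 0.0598] s 0.0009 lat 0.0001
top pointer_mid 0.47 [ 0.5203 -0.0828  0.0969] s -0.1282 lat 0.003
```

send_rows([
  [0.001,0,-0.025,0,0],
  [0.0005,0,-0.02,0,0],
  [0,0,-0.015,0,0],
  [0,0,-0.01,0,0],
  [0,0,-0.005,0,0],
])

```text
time: 27.62
ee_pos: [0.5136, -0.1189, 0.0872]
eef_rot: [-0.529, -0.469, 0.529, -0.469]
contact_force: [0.7, -0.4, -0.6]
opening: -0.0003
```

```bash
python3 t.py | grep -v "0.02 \|0.025"; python3 c.py wrist; python3 -c "
from h import *
a=ctrl.read_camera('wrist')['color'];b=ctrl.read_camera('scene')['color']
b=cv2.resize(b[175:255,250:357],(560,420),interpolation=cv2.INTER_CUBIC)
cv2.imwrite('pics/m6.png',cv2.resize(np.hstack([a,b])[...,::-1],(800,300)))"
```

```text
[ 0.514 -0.119  0.087] [ 0.696 -0.443 -0.611]
wrist -0.015 372 a [0.    0.01  0.019] b [-0.004  0.002]
wrist 0.005 21 a [0.01  0.011 0.011] b [-0.006  0.005]
wrist 0.01 171 a [0.006 0.011 0.011] b [-0.012  0.011]
wrist 0.015 280 a [0.006 0.01  0.011] b [-0.013  0.012]
scene -0.03 7 a [-0.019 -0.003  0.014] b [-0.011 -0.008]
scene -0.015 48 a [-0.018 -0.002  0.019] b [-0.01   0.007]
scene 0.005 12 a [0.004 0.01  0.013] b [-0.007  0.01 ]
scene 0.01 14 a [-0.002  0.01   0.015] b [-0.013  0.009]
scene 0.015 20 a [-0.001  0.01   0.015] b [-0.015  0.012]
27.725 [ 0.5137 -0.1189  0.0875] [-0.8475 -0.7123  0.5174]
wrist bar_centre 0.55 [ 0.5197 -0.0782  0.0978] s -0.1237 lat 0.0019
wrist pointer_mid 0.86 [ 0.521  -0.0781  0.0991] s -0.1234 lat 0.0032
```

View pics/m6.png

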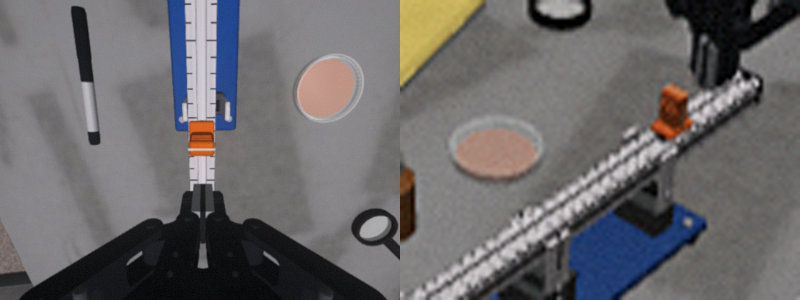

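The wrist half shows the orange pointer at (201,138), straight ahead of the shut fingers at (203,200). The scene half shows the fingers clear above the level bar, behind the pointer at (672,110). I'll start sliding slowly along +y.

send_rows([
  [0.0008,0.007,0,0,0],
  [0.0008,0.007,0,0,0],
  [0.0006,0.005,0,0,0],
  [0.0004,0.003,0,0,0],
  [0.0004,0.003,0,0,0],
])

```text
time: 28.7
ee_pos: [0.5168, -0.0937, 0.0878]
eef_rot: [-0.529, -0.469, 0.529, -0.469]
contact_force: [0.2, 0.7, 0.3]
opening: -0.0
```

send_rows([
  [0.0005,0.004,0,0,0],
  [0.0005,0.004,0,0,0],
  [0.0005,0.004,0,0,0],
  [0.0005,0.004,0,0,0],
  [0.0005,0.004,0,0,0],
])

```text
time: 29.32
ee_pos: [0.5193, -0.0736, 0.0878]
eef_rot: [-0.529, -0.469, 0.529, -0.469]
contact_force: [0.2, -0.7, 0.4]
opening: 0.0
```

```bash
sed 's/a<e\[1\]\*0+((e\[:2\]-F)@u)-.022/a<.25/; s/(a>-.27)/(a>((e[:2]-F)@u)+.02)/' d.py > d2.py; python3 d2.py; python3 c.py wrist
```

```text
29.32 tcp s -0.11918170171438507 z 0.08778277214434041 f [ 0.2191 -0.7398  0.363 ]
top 1070 slope 0.001 z0 0.0772 minmax s [-0.0629  0.1884] pointer s -0.098252043550356 8
scene 969 slope 0.004 z0 0.0773 minmax s [-0.0915  0.1904] pointer s -0.09648317508383475 38
end 0.87 [0.5597 0.2308 0.0693] s 0.18790360074964604
29.475 [ 0.5193 -0.0737  0.0878] [ 0.3236 -0.7622  0.378 ]
wrist bar_centre 0.58 [0.5273 0.0302 0.0685] s -0.0151 lat -0.0034
wrist pointer_mid 0.84 [ 0.5202 -0.058   0.0975] s -0.1036 lat 0.0
```

send_rows([
  [0.0006,0.005,0,0,0],
  [0.0007,0.006,0,0,0],
  [0.0007,0.006,0,0,0],
  [0.0007,0.006,0,0,0],
  [0.0007,0.006,0,0,0],
])

```text
time: 30.35
ee_pos: [0.5227, -0.0444, 0.0878]
eef_rot: [0.529, 0.469, -0.529, 0.469]
contact_force: [0.2, -0.5, 0.1]
opening: -0.0
```

send_rows([
  [0.0007,0.006,0,0,0],
  [0.0007,0.006,0,0,0],
  [0.0007,0.006,0,0,0],
  [0.0007,0.006,0,0,0],
  [0.0005,0.004,0,0,0],
])

```text
time: 30.98
ee_pos: [0.526, -0.0165, 0.0878]
eef_rot: [-0.529, -0.469, 0.529, -0.469]
contact_force: [-0.4, -0.8, 0.2]
opening: -0.0004
```

```bash
python3 d2.py; python3 c.py wrist
```

```text
30.98 tcp s -0.06164212354690221 z 0.08777618636484187 f [-0.4431 -0.7989  0.2425]
top 801 slope -0.0 z0 0.0771 minmax s [-0.0328  0.189 ] pointer s None 1
scene 820 slope 0.006 z0 0.0771 minmax s [-0.0334  0.1912] pointer s -0.03893562760946075 41
end 0.69 [0.5575 0.2312 0.0682] s 0.18805606532362015
31.125 [ 0.526  -0.0168  0.0878] [-0.0823  0.711  -0.516 ]
wrist bar_centre 0.93 [0.5283 0.0323 0.0666] s -0.0129 lat -0.0027
wrist pointer_mid 0.83 [ 0.5286 -0.      0.0981] s -0.045 lat 0.0015
```

Still level. I'll push until the pointer is about 15 mm short, then measure it against the fulcrum.

send_rows([
  [0.0006,0.005,0,0,0],
  [0.0007,0.006,0,0,0],
  [0.0007,0.006,0,0,0],
  [0.0007,0.006,0,0,0],
  [0.0006,0.005,0,0,0],
])

```text
time: 32.0
ee_pos: [0.5293, 0.0116, 0.0878]
eef_rot: [0.529, 0.469, -0.529, 0.469]
contact_force: [0.6, 0.7, 0.6]
opening: 0.0001
```

```bash
python3 d2.py; python3 c.py wrist scene; python3 -c "
from h import *
a=ctrl.read_camera('wrist')['color'];b=ctrl.read_camera('scene')['color']
a=cv2.resize(a[60:240,180:400],(440,360),interpolation=cv2.INTER_CUBIC)
b=cv2.resize(b[200:280,230:318],(396,360),interpolation=cv2.INTER_CUBIC)
cv2.imwrite('pics/m7.png',cv2.resize(np.hstack([a,b])[...,::-1],(800,344)))"
```

```text
32.0 tcp s -0.03333896648783502 z 0.08781688693675761 f [0.5838 0.6597 0.6047]
top 660 slope 0.004 z0 0.0765 minmax s [-0.0036  0.189 ] pointer s None 0
scene 744 slope 0.006 z0 0.0767 minmax s [-0.0041  0.1915] pointer s -0.010520287587000994 41
end 0.82 [0.5583 0.2325 0.072 ] s 0.18941125546412343
32.15 [0.5293 0.0114 0.0878] [ 0.0524 -0.4739 -0.3272]
wrist bar_centre 0.63 [0.5296 0.0308 0.0682] s -0.0142 lat -0.0012
wrist pointer_mid 0.88 [0.5303 0.0292 0.0972] s -0.0158 lat -0.0003
scene bar_end 0.6 [0.5607 0.2322 0.0698] s 0.1895 lat 0.0057
scene bar_centre 0.97 [0.5326 0.0356 0.068 ] s -0.0091 lat 0.0012
scene fulcrum 0.59 [0.5308 0.0451 0.058 ] s 0.0001 lat -0.0017
```

View pics/m7.png

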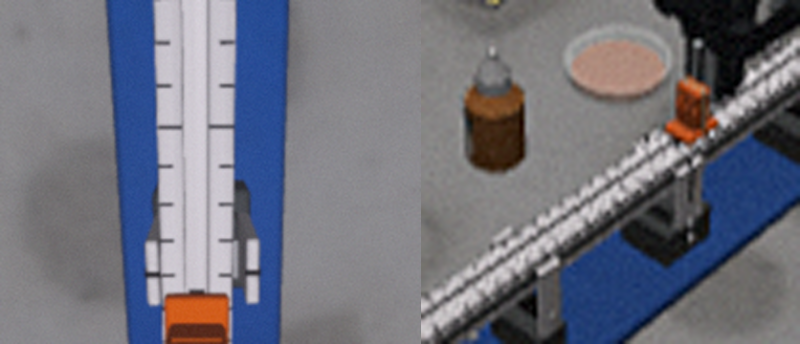

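The wrist half shows the cheek plates' black index lines at (152,273) and (253,272) and the front edge of the pointer's foot at (197,295). The bar is still level. Next I'll project these pixels onto their known heights.

```bash
python3 -c "
from h import *
c=ctrl.read_camera('wrist');F=np.array([.5325,.0448]); u=np.array([.119,.993])
o=-c['R'].T@c['t']
for n,x,y,z in (('L',152,273,.074),('R',253,272,.074),('foot front top',197,294,.085)):
    p=np.array([[[180+x/1.914,60+y/1.914]]])
    q=cv2.undistortPoints(p,c['mtx'],np.array([c['k1'],0,0,0.]))[0,0]
    r=c['R'].T@np.r_[q,1]; X=o+r*(z-o[2])/r[2]; print(n,X,'s',(X[:2]-F)@u, (X[:2]-F)@[.993,-.119])
"
```

```text
L [0.51916813 0.04457063 0.074     ] s -0.0018142536330074794 -0.013211250347190392
R [0.54831037 0.04132602 0.074     ] s -0.0015682325444841352 0.016113102582934073
foot front top [0.53183386 0.04040665 0.085     ] s -0.004441868757011603 -0.0001386686464584316
```

send_rows([
  [0.0005,0.004,0,0,0],
  [0.0005,0.004,0,0,0],
  [0.0005,0.004,0,0,0],
  [0.0002,0.0022,0,0,0],
  [0,0,0,0,0],
])

```text
time: 33.42
ee_pos: [0.531, 0.0255, 0.0878]
eef_rot: [0.529, 0.469, -0.529, 0.469]
contact_force: [0.0, 0.5, 0.9]
opening: 0.0003
```

```bash
python3 d2.py; python3 c.py wrist scene; python3 -c "
from h import *
a=ctrl.read_camera('wrist')['color']
cv2.imwrite('pics/m8.png',cv2.resize(a[120:300,180:400,::-1],(660,540),interpolation=cv2.INTER_CUBIC))"
```

```text
33.42 tcp s -0.019325426790369284 z 0.08778951307078806 f [0.0283 0.5469 0.9191]
top 579 slope -0.0 z0 0.0772 minmax s [0.01   0.1892] pointer s None 0
scene 708 slope 0.004 z0 0.0771 minmax s [0.003  0.1912] pointer s 0.0034754592501825424 38
end 0.87 [0.556  0.2313 0.07  ] s 0.18796262858831217
33.575 [0.531  0.0252 0.0878] [0.4925 0.3522 0.2686]
wrist bar_centre 0.98 [0.5265 0.0324 0.0694] s -0.0131 lat -0.0044
scene bar_end 0.7 [0.5571 0.2333 0.0706] s 0.1901 lat 0.002
scene bar_centre 0.83 [0.5301 0.0342 0.0686] s -0.0108 lat -0.0011
scene fulcrum 0.6 [0.5299 0.0437 0.0551] s -0.0014 lat -0.0025
scene pointer_mid 0.6 [0.5347 0.0427 0.0953] s -0.0018 lat 0.0025
```

View pics/m8.png

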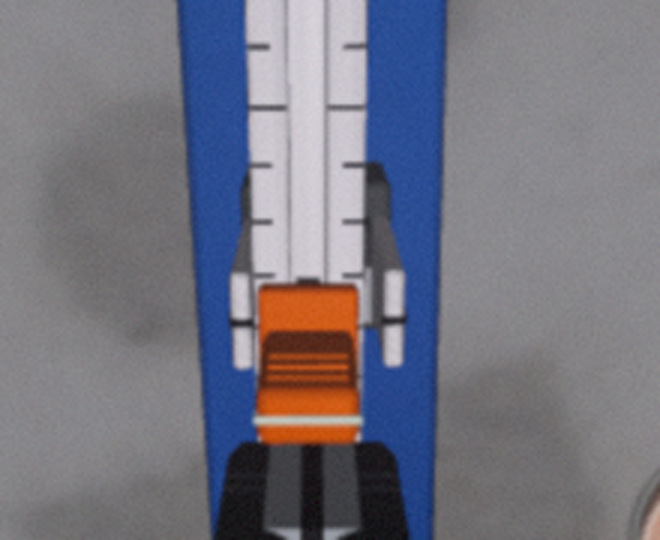

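The index lines are at (240,323) and (393,320), and the foot's front edge is at (308,286), ahead of the lines by about half a foot. I'll compute this, adding the fin top as a second check.

```bash
python3 -c "
from h import *
c=ctrl.read_camera('wrist');F=np.array([.5325,.0448]); u=np.array([.119,.993])
o=-c['R'].T@c['t']
for n,x,y,z in (('L',240,323,.074),('R',393,320,.074),('foot front top',308,286,.085),('foot front bot',308,282,.080),('fin top front?',308,387,.110),('fin base front',308,333,.085),('fin top back',308,422,.110)):
    q=cv2.undistortPoints(np.array([[[180+x/3,120+y/3]]]),c['mtx'],np.array([c['k1'],0,0,0.]))[0,0]
    r=c['R'].T@np.r_[q,1]; X=o+r*(z-o[2])/r[2]; print(n,'s',round((X[:2]-F)@u,4))
"
```

```text
L s -0.0025
R s -0.0019
foot front top s 0.0089
foot front bot s 0.0079
fin top front? s 0.0016
fin base front s 0.0
fin top back s -0.0044
```

The pointer is within about 1 mm of the index lines, so I'll withdraw and check.

send_rows([
  [-0.0004,-0.003,0,0,0],
  [-0.0012,-0.01,0,0,0],
  [-0.0018,-0.015,0,0,0],
  [0,0,0.02,0,0],
  [0,0,0.03,0,0],
])

```text
time: 34.8
ee_pos: [0.5264, -0.0038, 0.1371]
eef_rot: [-0.529, -0.469, 0.53, -0.468]
contact_force: [0.5, 1.0, 1.4]
opening: -0.0003
```

send_rows([
  [0,0,0.03,0,0],
  [-0.003,-0.03,0.02,0,0],
  [-0.005,-0.04,0,0,0],
  [-0.005,-0.04,0,0,0],
  [0,0,0,0,0],
])

```text
time: 35.42
ee_pos: [0.514, -0.1156, 0.1879]
eef_rot: [-0.53, -0.468, 0.53, -0.468]
contact_force: [-0.2, 0.4, 0.3]
opening: 0.0002
```

```bash
python3 d2.py; python3 c.py wrist scene top; sleep 0; python3 d2.py; python3 -c "
from h import *
save(ctrl.read_camera('scene'),'f.png',(180,180,360,315),4)"
```

```text
35.42 tcp s -0.16147753983527552 z 0.18790976762457665 f [-0.1551  0.3594  0.3348]
top 1287 slope -0.003 z0 0.0774 minmax s [-0.122   0.1885] pointer s -0.0031624188492955234 47
scene 1082 slope 0.003 z0 0.0774 minmax s [-0.1387  0.1911] pointer s 0.0020219583179210535 62
end 0.61 [0.5569 0.2319 0.0729] s 0.1887080015016341
35.575 [ 0.5144 -0.1127  0.1877] [ 0.2961 -0.5719  0.7696]
wrist bar_centre 0.86 [0.5281 0.0327 0.0715] s -0.0126 lat -0.003
wrist fulcrum 0.97 [0.5305 0.0417 0.0591] s -0.0034 lat -0.0016
scene bar_end 0.85 [0.5586 0.2311 0.0691] s 0.1881 lat 0.0038
scene bar_centre 0.7 [0.532  0.0325 0.0698] s -0.0122 lat 0.001
scene fulcrum 0.74 [0.5313 0.0452 0.0574] s 0.0003 lat -0.0012
scene pointer_mid 0.66 [0.5348 0.0436 0.0937] s -0.0009 lat 0.0024
top bar_end 0.73 [0.554  0.2315 0.0691] s 0.1879 lat -0.0009
top bar_centre 0.63 [0.5301 0.0283 0.0681] s -0.0166 lat -0.0004
top fulcrum 0.68 [0.5328 0.0423 0.0592] s -0.0024 lat 0.0006
top pointer_mid 0.53 [0.5329 0.0395 0.0961] s -0.0052 lat 0.001
36.33 tcp s -0.15853498970135332 z 0.18780926947666765 f [-0.6641  0.2394 -0.2714]
top 1263 slope 0.001 z0 0.0772 minmax s [-0.118   0.1885] pointer s -0.002860935658370637 45
scene 1076 slope 0.003 z0 0.0773 minmax s [-0.1354  0.1904] pointer s 0.002075182371467656 64
end 0.8 [0.558  0.2334 0.0677] s 0.1903351355376159
```

View pics/f.png

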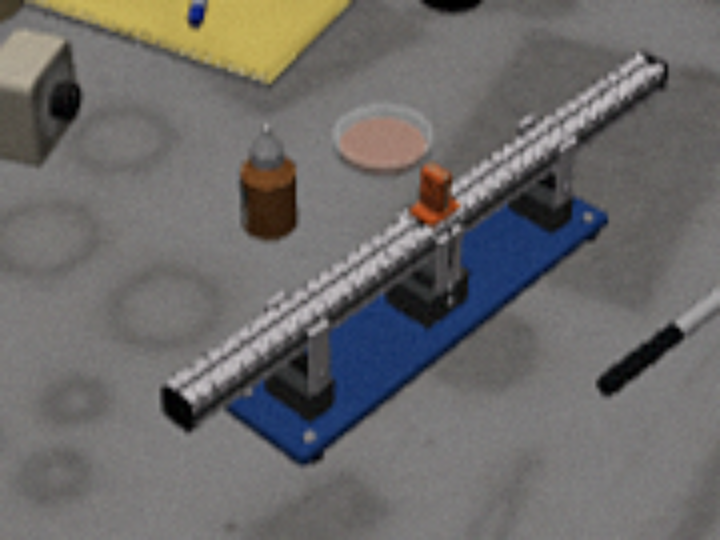

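The final view shows the bar level on the fulcrum, with the pointer at (435,195) over the cheek plates. The bottle, dish and pen are standing undisturbed. Every camera puts the pointer 1–3 mm from the fulcrum, so I'm handing in.

```bash
python3 -c "
from plant import ctrl
print(ctrl.job_done())"
```

```text
the job is handed in; nothing more can be done
None
```

The bar is balanced level on the fulcrum with the pointer standing over it, and the job was handed in at about 36 s of the 72 s allowed. No verdict came back, so this rests on my last camera checks.

**What I did:** I pushed the bar's +y end in 5 mm steps with the shut fingers until it tipped. It rocked for about 4 s and settled level. I then slid the pointer along from the -y side and withdrew the arm.

**Last checks:**
- **Slope:** within 0.003 rad on both the top and scene cameras, and steady over the last second.
- **Pointer against fulcrum:** it reads short (towards -y) on every camera: about 1 mm by the wrist view of the index lines, 1.2 mm by the scene camera and 2.8 mm by the top camera. All are inside the 5 mm limit.
- **Bottle, dish and pen:** they look undisturbed in the final picture; I did not measure their positions again.

**What went wrong or disagreed:**
- **Finger height:** the shut finger tips sat about 8 mm above the reported TCP, not 17 mm ahead of it. My first approach passed over the bar's end without moving it, so I measured the offset and corrected.
- **Rocking:** when it tipped, the bar swung past level to about 0.11 rad the other way. It may have touched the -y rest, and I have no force reading between bar and stand.

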